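# Jack up the front of a bench stirrer and hold it

### The arm

A 6-joint arm with a two-finger parallel gripper is mounted at the origin on a cart in front of the work surface, level with it; the furniture and walls round the work are solid. World frame = base frame: x ahead of the robot, y to its left, z up, the work surface at z = 0. Lengths are in m, angles in rad, forces in N, time in s.
With the tool pointing down it reaches from about 0.35 to 0.875 m from the base axis. Payload 4.2 kg.
Tool frame: the origin (TCP) lies midway between the tips of the shut fingers; the grasp point (between the pads) lies 19 mm behind it; z points along the fingers, x is the direction in which the jaws open and shut, and the axes are right-handed (so a half turn about z gives the same grasp; the last joint's range is limited). The gripper opens to 87 mm and grips with 3 to 60 N. Pads are 19 mm wide; open, the fingers measure 117 mm over their backs; the gripper's body (75 mm by 190 mm) begins 51 mm behind the grasp point.
Start: joints at [1.398, 0.385, 0.008, 0, -1.194, -0.259], TCP at [0.262, 0.568, 0.223] pointing down, gripper open.
Joint ranges: [-3.14, 3.14], [-1.21, 2.06], [-1.07, 1.41], [-3.16, 2.05], [-2.99, -0.16], [-3.1, 3.1]. Speed limits (rad/s): [2.79, 2.79, 3.14, 3.14, 3.14, 3.14].

### API

Orientations are given as a unit quaternion [x, y, z, w].
In Python, from station import env, cams gives the robot as it stands.
- The arm moves only by the tool jog_arm, never from a script. Its argument "steps" is a list of rows, each an object with "gripper": the opening, from -1 (shut) to 1 (fully open); "delta_pos": the shift along the tool's x, y, z in m, a list of three; "roll": the turn about the tool's z in degrees. A call has 1 to 10 rows; each row is the pose to reach, as a shift and turn from the pose commanded when the call began, along the tool's axes at that moment; what a row does not reach only later rows make up. A row lasts 1/12 s, in which the tool goes at most 41.7 mm and 7.16 degrees, less where a joint would pass 70% of its speed; a pose out of reach is approached as far as the arm can. A call with a gripper value outside its range is refused whole. The fingers move at their own pace and stop on an object; the grip force is fixed at half the most. Time passes only in rows, so rows that repeat a pose let the fingers close. It gives the time, the measured TCP pose, the force and the opening at its end, in the units of the state.
- env.observe(): the state, without advancing time (a new reading comes with each control period).
- cams.camera(name): name is "scene" or "top"; returns a dict with "img" (480x640x3 uint8, red, green, blue), "depth" (480x640 float32, m along the optical axis (not along the pixel's ray), 0 where there is no reading), "fx", "fy", "cx", "cy" (pixels), "dist" ([k1, k2, p1, p2, k3] as OpenCV has them; the pictures are not rectified), "position" and "rotation" of the camera in the world. Camera axes: x right, y down, z forward; pixel columns grow to the right and rows downward; lengths in m; the calibration is good to about 2 mm. A picture is of the moment at which its call begins.
- env.hand_in(): hands the job in, once; it reports no verdict.
Trained networks look in a picture, given as the dict that the camera call returned (one of the last four; its "shot" number tells which), for a name from the list of things; names that differ only in an ending like _2 or _b are one class to them, and where a whole thing is asked for, a point or a joint stands for the part that bears it (a point fixed in the world has none). Each returns a list of dicts, best first, with "score" (0 to 1); they miss things now and then, are a little off and sometimes report something else, mostly with a low value. They report only what shows in the picture. A call takes as long as a camera call.
- cams.outline_of(picture, query): "pixels" (480x640 bool, what is visible of it) and "box" ([left, top, right, bottom] in pixels, round what is visible of it).
- cams.tip_of(picture, query): "location" ([row, column] in pixels: a listed point, or the origin of a listed thing).
The state is a dict: "clock": time; "q": joint angles; "joint_vel": joint speeds; "tau": joint torques, N m; "tool_pos": TCP position; "tool_rot": TCP orientation; "wrist_force": force on the tool from outside, world axes, zero at the start; "wrist_torque": the same for the moment, N m; "grip_width": finger opening in m.
Only numpy, scipy, OpenCV 4.12 (cv2) and the standard library are available. Lean on these libraries where they do the work, as an engineer would, in place of code of your own. Each camera call takes 0.05 s, during which the arm holds its last target.

### The job

The front feet of the bench stirrer need changing: bring the small lever jack over and stand it flat on the worktop with its round saddle centred under the lift pad beneath the stirrer's steel tongue. Pump the handle: one trial stroke all the way down so that the front feet come off the worktop, let the handle come all the way up again so that the stirrer is set down, then press it all the way down once more and finish while holding it down, the front feet in the air. Do not shove the stirrer or lift it with the gripper, and leave the cup, bottle and tape roll alone.

Things in the scene. Friction and masses are not known exactly. Their poses are not given: they have to be found in the camera images.
- jack: Low metal lever jack, loose, 0.8 kg. Origin: under its grip block, on the worktop; z up; +x towards the saddle (at x = +55 mm), handle towards -x. Base 180 x 70 x 8 mm, x = -102 to +78 mm, passes under the tongue. The upright aluminium grip block over the origin, 36 (x) x 26 mm (y), top at z = 85 mm, is pinched across y from above to carry or slide the jack.
- carry_grip (a point): Point inside the jack's grip block, on its vertical centre line, 68 mm above the worktop (17 mm below the block's top); its axes are the jack's.
- saddle_top (a point): Centre of the top face of the jack's round flat saddle, 44 mm in diameter; 40 mm above the worktop with the handle up, 62 mm with the handle fully down and jack unhindered.
- handle_pad (a point): Centre of the top face of the black rubber grip (60 long, 36 wide, 14 mm thick) at the handle's end; press it down with closed fingertips. In the jack's frame: up, x = -144, z = 106 mm, sloping up to its end at 0.35 rad; fully down, x = -153, z = 55 mm, sloping down at 0.10 rad. The grip's mid-plane turns at 115 mm about the hinge at x = -38, z = 60 mm; this point is 7 mm above it.
- jack_handle (a joint): Handle angle, rad: 0 = up (a light spring and the load return it when let go), 0.45 = fully down at its stop. The saddle rises 49 mm per rad, 22 mm in all, and meets the pad at about 0.16 rad. Pressing at the grip takes about 2 to 5 N; over about 25 N at the stop could tip the jack.
- stirrer: White bench stirrer with round steel top plate, loose, about 1.6 kg. Origin: on the worktop under the housing's middle; z up; its front (two black knobs, steel tongue) faces -x. Housing 180 (x) x 150 mm (y), underside 28, top plate 88 mm high, on four rubber feet, 22 mm across, at x = +-70, y = +-55 mm. The tongue is 50 mm wide, top 64 mm high, and reaches 59 mm out of the front.
- lift_pad (a point): Centre of the underside of the round rubber lift pad, 24 mm in diameter, under the tongue; 48 mm above the worktop when the stirrer stands on its feet, at x = -130 mm of the stirrer; a dark ring on top of the tongue marks it. Its axes are the stirrer's.
- foot_a (a point): Centre of the underside of one front foot of the stirrer (0 mm high when it stands on the worktop, about 10 mm at full lift).
- foot_b (a point): Centre of the underside of the other front foot.
- sample_cup: Bystander: lilac tapered cup, 49 mm across, 64 mm tall, loose. Origin at its underside.
- milk_bottle: Bystander: capped sample bottle, 74 mm across, 136 mm tall, loose. Origin at its underside.
- tape_roll: Bystander: roll of tape lying flat, 100 mm across, 25 mm high, loose. Origin at its underside.

How it is judged:
On the way, in this order (a step that is already met when the one before it is completed fails the run):
1. jack stands flat on the worktop, handle up, its saddle centred (within 10 mm) under the lift pad, stirrer on its feet (horizontal distance between saddle_top and lift_pad below 0.01 m and height (world z) of jack below 0.004 m and angle between jack's own z axis and vertical below 0.04 rad and value of joint jack_handle below 0.1 rad and height (world z) of each of foot_a, foot_b below 0.003 m), for 0.2 s.
2. trial stroke: handle fully down, both front feet off the worktop, carried by the jack (value of joint jack_handle above 0.38 rad and height (world z) of each of foot_a, foot_b above 0.005 m and contact force between jack and stirrer above 2 N), for 0.1 s.
3. handle up again, stirrer set down on its feet (value of joint jack_handle below 0.1 rad and height (world z) of each of foot_a, foot_b below 0.003 m), for 0.1 s.
At the end, for the whole second after the job is handed in: Robot still presses the handle (over 0.7 N), fully down (over 0.38 of 0.45 rad); jack flat, saddle within 12 mm of the pad's centre and carrying the stirrer; both front feet over 5 mm off the worktop; stirrer still and not touched by the robot (all of step 2 and contact force between any of the fingers, the arm and jack above 0.7 N and horizontal distance between saddle_top and lift_pad below 0.012 m and angle between jack's own z axis and vertical below 0.05 rad and height (world z) of jack below 0.005 m and linear speed of stirrer below 0.02 m/s and contact force between each of the fingers, the arm and stirrer below 0.3 N); the arm keeps its last pose, push and grip.
It fails at once if the stirrer was shoved more than 25 mm (distance of stirrer from where it was at the start of the episode above 0.025 m).
It fails at once if the robot pushed or lifted the stirrer itself (contact force between any of the fingers, the arm and stirrer above 3 N).
It fails at once if a bystander was disturbed (moved over 20 mm) (distance of any of sample_cup, milk_bottle, tape_roll from where it was at the start of the episode above 0.02 m).
It also fails if it takes over 61 s, if anything falls off the work surface, if the arm or the gripper's body presses on something with over 40 N, if the wrist force passes 120 N, or if a joint passes its speed limit or range.

## Working session

There is one attempt and no reset: what is moved stays moved. The work goes in short steps, Python scripts to look and compute and a tool call to move; the robot and the scene stay as the last step left them, time stands still between calls to the robot, and variables do not carry over. Pictures are saved under pics/ and viewed, and the job is handed in when it is done.

Besides the shell and the picture viewer there is one more tool, called as name([rows], argument=value, ...), one row to a line, values as JSON. jog_arm: Moves the arm, as the interface text tells. Its arguments: {"type":"object","properties":{"steps":{"type":"array"}},"required":["steps"]}

```bash
ls; mkdir -p pics; cat > h.py <<'E'
import numpy as np, cv2
from station import env, cams
def K(p): return np.array([[p['fx'],0,p['cx']],[0,p['fy'],p['cy']],[0,0,1.]])
def ray(p,u,v):
    n=cv2.undistortPoints(np.array([[[float(u),float(v)]]]),K(p),np.array(p['dist'],float))[0,0]
    R=np.array(p['rotation'],float)
    if R.shape!=(3,3):
        from scipy.spatial.transform import Rotation; R=Rotation.from_quat(R).as_matrix()
    return np.array(p['position']),R@np.array([n[0],n[1],1.])
def atz(p,u,v,z):
    o,d=ray(p,u,v); return o+d*(z-o[2])/d[2]
def dep(p,u,v):
    o,d=ray(p,u,v); return o+d*p['depth'][int(round(v)),int(round(u))]
def cloud(p,mask):
    vs,us=np.nonzero(mask&(p['depth']>0))
    n=cv2.undistortPoints(np.stack([us,vs],1).astype(float)[:,None],K(p),np.array(p['dist'],float))[:,0]
    R=np.array(p['rotation'],float)
    if R.shape!=(3,3):
        from scipy.spatial.transform import Rotation; R=Rotation.from_quat(R).as_matrix()
    d=p['depth'][vs,us]
    return np.array(p['position'])+(np.c_[n,np.ones(len(n))]*d[:,None])@R.T
def save(p,name): cv2.imwrite('pics/'+name,p['img'][:,:,::-1])
E
python3 - <<'E'
from h import *
s=env.observe(); print(s)
for c in ('scene','top'):
    p=cams.camera(c); save(p,c+'0.png'); print(c,p['position'],p['rotation'])
    for q in ['jack','carry_grip','saddle_top','handle_pad','stirrer','lift_pad','foot_a','sample_cup','milk_bottle','tape_roll']:
        for r in cams.tip_of(p,q)[:2]:
            v,u=r['location']; print(q,round(r['score'],2),int(u),int(v),dep(p,min(u,639),min(v,479)).round(3))
E
```

```text
pics
{'clock': 0.0, 'q': array([ 1.39760822e+00,  3.85574147e-01,  6.61393401e-03, -4.64513973e-04,
       -1.19398788e+00, -2.58571857e-01]), 'joint_vel': array([-6.49739006e-04,  1.78720197e-04, -7.58881802e-04,  8.78143646e-05,
       -1.22311387e-04,  4.29307858e-04]), 'tau': array([-1.81020719e-04, -3.90667677e+01,  1.87407374e+01,  4.21975225e+00,
        1.09339046e-02, -1.93663777e-04]), 'tool_pos': array([0.26130053, 0.56709552, 0.22144944]), 'tool_rot': array([-5.39153850e-01,  8.42206579e-01, -6.46548183e-04, -8.86620144e-04]), 'wrist_force': array([ 0.28666754, -0.18170859,  0.28508339]), 'wrist_torque': array([-0.03817527,  0.0289095 ,  0.0462257 ]), 'grip_width': 0.08751126158192218}
scene [ 0.23229902 -0.8391951   0.81398517] [ 0.88982145 -0.18813254  0.09756798 -0.40410942]
jack 0.89 297 296 [ 0.508 -0.187  0.045]
carry_grip 0.92 300 273 [ 0.521 -0.171  0.089]
carry_grip 0.37 284 212 [0.576 0.057 0.066]
saddle_top 0.67 276 273 [ 0.495 -0.103  0.041]
handle_pad 0.74 337 306 [ 0.545 -0.291  0.105]
stirrer 0.73 251 201 [0.512 0.106 0.084]
stirrer 0.72 332 234 [ 0.675 -0.
[... 159 characters left out ...]
[ 0.514 -0.169  0.09 ]
sample_cup 0.92 332 233 [ 0.673 -0.012  0.021]
milk_bottle 0.71 394 253 [ 0.764 -0.144  0.037]
top [ 0.33324397 -0.07535018  1.4177212 ] [-0.69362576  0.71364932 -0.06918021  0.06929685]
jack 0.97 354 274 [ 0.503 -0.153  0.088]
jack 0.72 262 249 [0.573 0.065 0.064]
carry_grip 0.57 359 270 [ 0.511 -0.164  0.084]
saddle_top 0.46 330 275 [ 0.508 -0.098  0.037]
handle_pad 0.76 415 254 [ 0.543 -0.295  0.106]
handle_pad 0.74 354 274 [ 0.502 -0.153  0.083]
stirrer 0.75 213 264 [0.535 0.181 0.087]
lift_pad 0.65 264 251 [0.566 0.059 0.067]
sample_cup 0.63 285 209 [ 0.686  0.011 -0.002]
milk_bottle 0.62 334 169 [ 0.755 -0.112  0.101]
tape_roll 0.73 403 190 [ 0.73  -0.294 -0.008]
```

View pics/scene0.png

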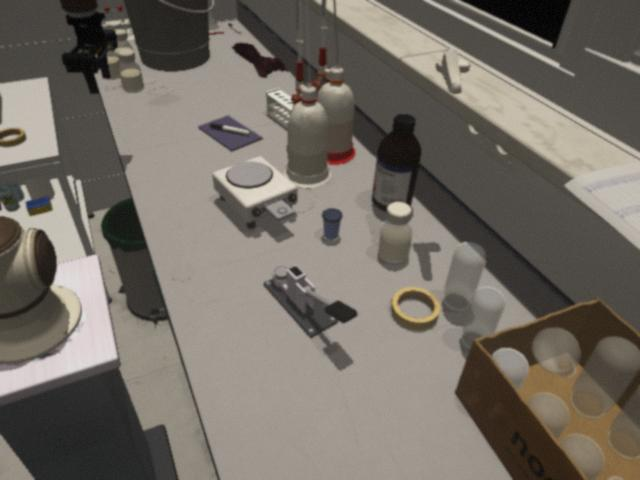

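View pics/top0.png

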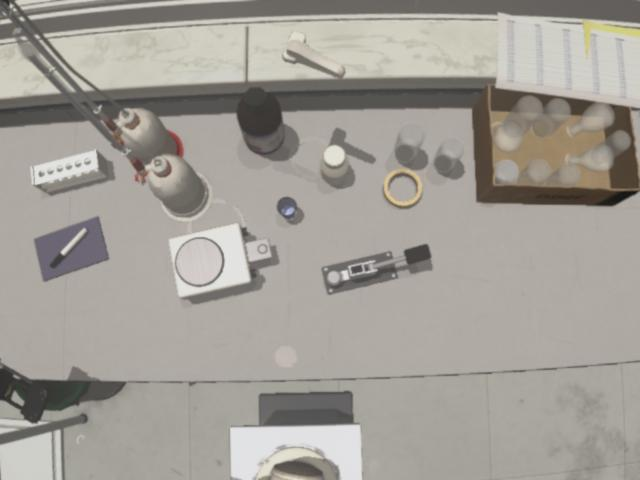

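The scene view shows the stirrer at about (255,190), with its tongue and ring at (281,209). The jack is at (300,297), with its grip pad at (341,312). In the top view the ring is at (261,249), the saddle at (333,277), the grip block at (360,269) and the handle pad at (417,254). Next I'll refine these positions.

```bash
python3 - <<'E'
from h import *
def crop(p,u0,v0,u1,v1,n,s):
    c=p['img'][v0:v1,u0:u1,::-1]; cv2.imwrite('pics/'+n,cv2.resize(c,None,fx=s,fy=s,interpolation=cv2.INTER_CUBIC))
for c,b in (('top',(160,200,460,310)),('scene',(200,140,380,360))):
    p=cams.camera(c)
    crop(p,*b,c+'_crop.png',2.6)
    for q in ['jack','stirrer','sample_cup','milk_bottle']:
        o=cams.outline_of(p,q)
        if not o: print(q,'none');continue
        m=o[0]['pixels']; C=cloud(p,m); print(c,q,o[0]['box'],o[0]['score'],len(C))
        if q=='jack':
            for lo,hi,nm in ((.078,.095,'block top?'),(.033,.045,'saddle?'),(.095,.13,'pad'),(0.003,.014,'base')):
                S=C[(C[:,2]>lo)&(C[:,2]<hi)]
                if len(S)>5:
                    r=cv2.minAreaRect((S[:,:2]*1000).astype(np.float32)); print(nm,len(S),S.mean(0).round(4),r)
        elif q=='stirrer':
            for lo,hi,nm in ((.078,.10,'top'),(.055,.072,'tongue')):
                S=C[(C[:,2]>lo)&(C[:,2]<hi)]
                if len(S)>5:
                    r=cv2.minAreaRect((S[:,:2]*1000).astype(np.float32)); print(nm,len(S),S.mean(0).round(4),r)
        else: print(C.min(0).round(3),C.max(0).round(3))
E
```

```text
top jack [324.4, 245.5, 435.0, 294.2] 0.6 2437
block top? 274 [ 0.5217 -0.1899  0.086 ] ((526.3193969726562, -207.92782592773438), (26.00955581665039, 141.18234252929688), 12.128365516662598)
saddle? 153 [ 0.5049 -0.112   0.0404] ((512.5264282226562, -140.49966430664062), (30.872669219970703, 121.76695251464844), 12.741238594055176)
pad 367 [ 0.5428 -0.2995  0.1071] ((542.171875, -294.8048095703125), (34.6617317199707, 69.451416015625), 11.072718620300293)
base 1152 [ 0.5155 -0.1725  0.0087] ((521.4119873046875, -183.15902709960938), (74.1673583984375, 210.49835205078125), 10.964503288269043)
top stirrer [170.4, 223.4, 270.4, 295.8] 0.86 5375
top 4352 [0.5463 0.1906 0.0852] ((549.3229370117188, 186.79364013671875), (150.22836303710938, 190.42266845703125), 10.528093338012695)
tongue 650 [0.5597 0.0905 0.0651] ((549.9822387695312, 157.417724609375), (152.865234375, 223.95567321777344), 7.847811698913574)
top sample_cup [277.6, 195.1, 299.2, 216.1] 0.92 300
[ 0.652 -0.016 -0.004] [0.701 0.029 0.07 ]
top milk_bottle [322.1, 142.9, 350.0, 184.6] 0.73 916
[ 0.743 -0.148 -0.001] [ 0.805 -0
[... 442 characters left out ...]
44, 64.06782531738281), 12.49273681640625)
base 1352 [ 0.5136 -0.1964  0.0095] ((539.135498046875, -165.94769287109375), (116.83832550048828, 197.6896514892578), 13.558300971984863)
scene stirrer [209.4, 153.5, 295.3, 226.7] 0.89 3853
top 2438 [0.5439 0.1812 0.0858] ((546.7633056640625, 191.4134521484375), (150.36370849609375, 182.78970336914062), 11.167393684387207)
tongue 797 [0.5478 0.1026 0.065 ] ((518.6616821289062, 142.05665588378906), (112.23763275146484, 235.8273162841797), 52.33251953125)
scene sample_cup [322.2, 204.3, 343.5, 238.6] 0.63 505
[ 0.653 -0.018 -0.001] [0.731 0.054 0.07 ]
scene milk_bottle [380.5, 202.9, 409.8, 264.6] 0.65 1724
[ 0.743 -0.153 -0.001] [0.921 0.031 0.141]
```

View pics/top_crop.png

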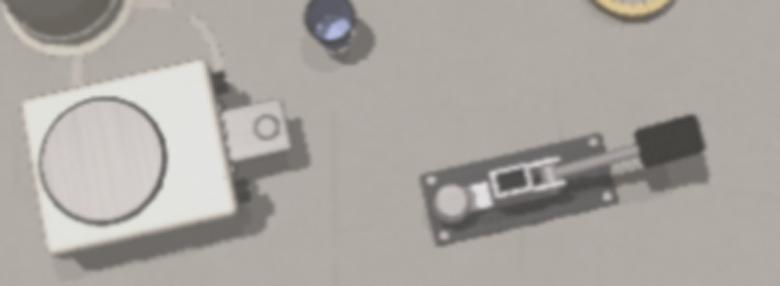

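View pics/scene_crop.png

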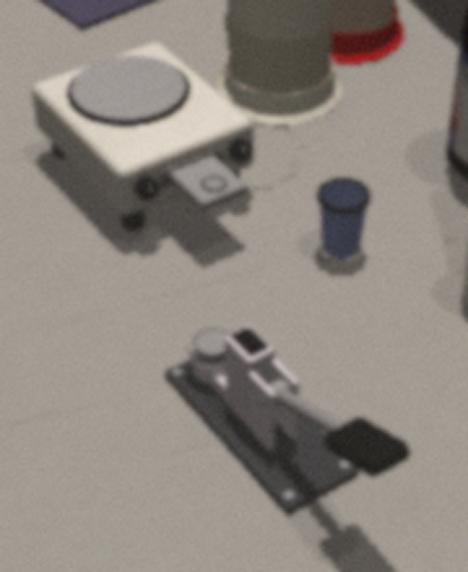

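In the crops the ring is at top (262.7,248.8) and scene (282.3,210.8). The saddle is at top (334.2,277.7) and scene (281.5,271.9), and the rimmed block top is at top (356.5,269.2) and scene (296.2,272.7).

```bash
python3 - <<'E'
from h import *
t=cams.camera('top'); s=cams.camera('scene')
for n,a,b,z in (('ring',(262.7,248.8),(282.3,210.8),.064),('saddle',(334.2,277.7),(281.5,271.9),.04),('block',(356.5,269.2),(296.2,272.7),.085),('hpad',(417.2,254.3),(341.5,311.5),.106)):
    print(n,atz(t,*a,z).round(4),atz(s,*b,z).round(4))
from scipy.spatial.transform import Rotation as R
o=env.observe(); print(o['tool_pos'],R.from_quat(o['tool_rot']).as_matrix().round(3))
E
```

```text
ring [0.5736 0.0644 0.064 ] [0.5758 0.0664 0.064 ]
saddle [ 0.5019 -0.1058  0.04  ] [ 0.5059 -0.1035  0.04  ]
block [ 0.515  -0.1579  0.085 ] [ 0.5165 -0.1602  0.085 ]
hpad [ 0.5427 -0.2998  0.106 ] [ 0.5453 -0.3048  0.106 ]
[0.26153616 0.56763184 0.22256889] [[-0.419 -0.908 -0.   ]
 [-0.908  0.419  0.   ]
 [-0.     0.    -1.   ]]
```

jog_arm([
  {"gripper": 1, "delta_pos": [0.5526, -0.5342, 0], "roll": 54},
  {"gripper": 1, "delta_pos": [0.5526, -0.5342, 0], "roll": 54},
  {"gripper": 1, "delta_pos": [0.5526, -0.5342, 0], "roll": 54},
  {"gripper": 1, "delta_pos": [0.5526, -0.5342, 0], "roll": 54},
  {"gripper": 1, "delta_pos": [0.5526, -0.5342, 0], "roll": 54},
  {"gripper": 1, "delta_pos": [0.5526, -0.5342, 0], "roll": 54},
  {"gripper": 1, "delta_pos": [0.5526, -0.5342, 0], "roll": 54},
  {"gripper": 1, "delta_pos": [0.5526, -0.5342, 0], "roll": 54},
  {"gripper": 1, "delta_pos": [0.5526, -0.5342, 0], "roll": 54},
  {"gripper": 1, "delta_pos": [0.5526, -0.5342, 0], "roll": 54},
])

```text
clock: 2.53
tool_pos: [0.3994, 0.1724, 0.2231]
tool_rot: [-0.098, 0.995, 0.0, 0.001]
wrist_force: [0.2, 1.4, -0.7]
grip_width: 0.0868
```

```bash
cat > st.py <<'E'
from h import *
from scipy.spatial.transform import Rotation as R
import sys
def st(*tgts):
    o=env.observe(); M=R.from_quat(o['tool_rot']).as_matrix()
    print(o['clock'],o['tool_pos'].round(4),'yaw',np.degrees(np.arctan2(M[1,0],M[0,0])).round(2),'zax',M[:,2].round(4),'F',o['wrist_force'].round(2),'w',round(o['grip_width'],4))
    for t in tgts: print('delta',(M.T@(np.array(t)-o['tool_pos'])).round(4))
if __name__=='__main__':
    a=[float(x) for x in sys.argv[1:]]; st(*[a[i:i+3] for i in range(0,len(a),3)])
E
python3 st.py .515 -.158 .13 .515 -.158 .049
```

```text
2.5333 [0.3994 0.1724 0.2231] yaw -168.7 zax [ 1.e-03  8.e-04 -1.e+00] F [ 0.22  1.44 -0.65] w 0.0868
delta [-0.0486 -0.3467  0.0929]
delta [-0.0485 -0.3468  0.1739]
```

jog_arm([
  {"gripper": 1, "delta_pos": [-0.0486, -0.3467, 0.07], "roll": 0},
  {"gripper": 1, "delta_pos": [-0.0486, -0.3467, 0.07], "roll": 0},
  {"gripper": 1, "delta_pos": [-0.0486, -0.3467, 0.07], "roll": 0},
  {"gripper": 1, "delta_pos": [-0.0486, -0.3467, 0.07], "roll": 0},
  {"gripper": 1, "delta_pos": [-0.0486, -0.3467, 0.07], "roll": 0},
  {"gripper": 1, "delta_pos": [-0.0486, -0.3467, 0.07], "roll": 0},
  {"gripper": 1, "delta_pos": [-0.0486, -0.3467, 0.07], "roll": 0},
  {"gripper": 1, "delta_pos": [-0.0486, -0.3467, 0.07], "roll": 0},
  {"gripper": 1, "delta_pos": [-0.0486, -0.3467, 0.07], "roll": 0},
  {"gripper": 1, "delta_pos": [-0.0486, -0.3467, 0.07], "roll": 0},
])

```text
clock: 3.37
tool_pos: [0.5151, -0.1599, 0.1509]
tool_rot: [-0.096, 0.995, -0.0, -0.001]
wrist_force: [0.2, 0.6, -0.2]
grip_width: 0.087
```

jog_arm([
  {"gripper": 1, "delta_pos": [0, 0, 0], "roll": 0},
  {"gripper": 1, "delta_pos": [0, 0, 0], "roll": 0},
  {"gripper": 1, "delta_pos": [0, 0, 0], "roll": 0},
])

```text
clock: 3.62
tool_pos: [0.5145, -0.1554, 0.153]
tool_rot: [-0.099, 0.995, -0.0, 0.0]
wrist_force: [0.4, 0.9, -0.8]
grip_width: 0.0867
```

```bash
python3 st.py .515 -.158 .049; python3 - <<'E'
from h import *
p=cams.camera('scene'); c=p['img'][160:380,200:420,::-1]; cv2.imwrite('pics/s1.png',cv2.resize(c,None,fx=2.6,fy=2.6))
E
```

```text
3.6167 [ 0.5145 -0.1554  0.153 ] yaw -168.67 zax [ 7.e-04  0.e+00 -1.e+00] F [ 0.43  0.85 -0.81] w 0.0867
delta [ 1.00e-04 -2.70e-03  1.04e-01]
```

View pics/s1.png

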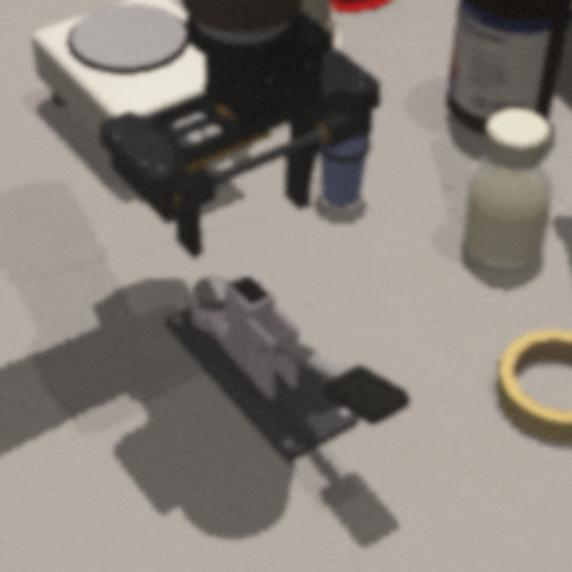

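The open fingers, with tips at about (190,245) and (298,195) in the crop, straddle the block line, and nothing is in the way. I'll descend and grip.

jog_arm([
  {"gripper": 1, "delta_pos": [0, -0.002, 0.035], "roll": 0},
  {"gripper": 1, "delta_pos": [0, -0.002, 0.07], "roll": 0},
  {"gripper": 1, "delta_pos": [0, -0.002, 0.09], "roll": 0},
  {"gripper": 1, "delta_pos": [0, -0.002, 0.104], "roll": 0},
  {"gripper": 1, "delta_pos": [0, -0.002, 0.104], "roll": 0},
  {"gripper": 1, "delta_pos": [0, -0.002, 0.104], "roll": 0},
])

```text
clock: 4.17
tool_pos: [0.515, -0.1573, 0.0487]
tool_rot: [-0.099, 0.995, -0.0, -0.0]
wrist_force: [0.5, -0.1, 0.3]
grip_width: 0.087
```

jog_arm([
  {"gripper": -1, "delta_pos": [0, 0, 0], "roll": 0},
  {"gripper": -1, "delta_pos": [0, 0, 0], "roll": 0},
  {"gripper": -1, "delta_pos": [0, 0, 0], "roll": 0},
  {"gripper": -1, "delta_pos": [0, 0, 0], "roll": 0},
  {"gripper": -1, "delta_pos": [0, 0, 0], "roll": 0},
  {"gripper": -1, "delta_pos": [0, 0, 0], "roll": 0},
  {"gripper": -1, "delta_pos": [0, 0, 0], "roll": 0},
  {"gripper": -1, "delta_pos": [0, 0, 0], "roll": 0},
])

```text
clock: 4.83
tool_pos: [0.5149, -0.1582, 0.0486]
tool_rot: [-0.098, 0.995, 0.0, 0.0]
wrist_force: [0.3, -0.4, -0.6]
grip_width: 0.0419
```

```bash
python3 st.py; python3 - <<'E'
from h import *
for n in ('scene','top'):
    p=cams.camera(n); save(p,n+'2.png')
    for q in ('saddle_top','handle_pad','lift_pad'):
        for r in cams.tip_of(p,q)[:2]: print(n,q,round(r['score'],2),np.round(r['location'],1))
E
```

```text
4.8333 [ 0.5149 -0.1582  0.0486] yaw -168.75 zax [ 1.e-04  0.e+00 -1.e+00] F [ 0.27 -0.43 -0.61] w 0.0419
scene handle_pad 0.76 [310.7 339.2]
scene lift_pad 0.59 [217.9 280.1]
top saddle_top 0.66 [276.1 331.2]
top handle_pad 0.74 [255.2 418.2]
top handle_pad 0.37 [191.2 399.9]
```

View pics/top2.png

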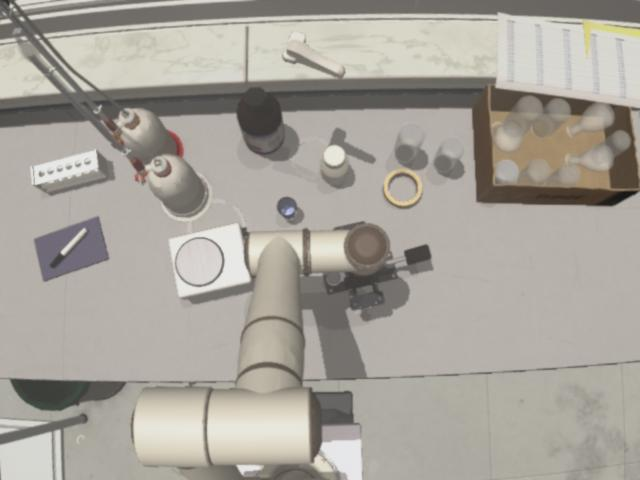

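View pics/scene2.png

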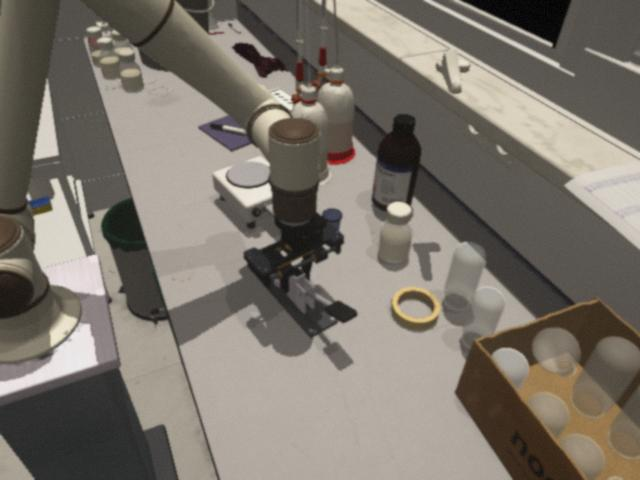

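The gripper is straddling the block and the handle pad is still at top (417,255). The fingers are still closing, so I'll give them more time.

jog_arm([
  {"gripper": -1, "delta_pos": [0, 0, 0], "roll": 0},
  {"gripper": -1, "delta_pos": [0, 0, 0], "roll": 0},
  {"gripper": -1, "delta_pos": [0, 0, 0], "roll": 0},
  {"gripper": -1, "delta_pos": [0, 0, 0], "roll": 0},
  {"gripper": -1, "delta_pos": [0, 0, 0], "roll": 0},
  {"gripper": -1, "delta_pos": [0, 0, 0], "roll": 0},
  {"gripper": -1, "delta_pos": [0, 0, 0], "roll": 0},
])

```text
clock: 5.82
tool_pos: [0.5153, -0.1582, 0.0487]
tool_rot: [-0.098, 0.995, -0.0, 0.0]
wrist_force: [5.1, 1.4, -1.0]
grip_width: 0.0259
```

```bash
python3 st.py .5855 .0115 .0486
```

```text
5.8167 [ 0.5153 -0.1582  0.0487] yaw -168.73 zax [ 8.e-04 -1.e-04 -1.e+00] F [ 5.12  1.42 -0.97] w 0.0259
delta [-0.102   0.1527  0.0002]
```

jog_arm([
  {"gripper": -1, "delta_pos": [-0.008, 0.006, -0.001], "roll": 0},
  {"gripper": -1, "delta_pos": [-0.02, 0.018, -0.001], "roll": 0},
  {"gripper": -1, "delta_pos": [-0.034, 0.03, -0.001], "roll": 0},
  {"gripper": -1, "delta_pos": [-0.048, 0.042, -0.001], "roll": 0},
  {"gripper": -1, "delta_pos": [-0.062, 0.055, -0.001], "roll": 0},
  {"gripper": -1, "delta_pos": [-0.076, 0.068, -0.001], "roll": 0},
  {"gripper": -1, "delta_pos": [-0.088, 0.078, -0.001], "roll": 0},
  {"gripper": -1, "delta_pos": [-0.098, 0.086, -0.001], "roll": 0},
  {"gripper": -1, "delta_pos": [-0.102, 0.09, -0.001], "roll": 0},
  {"gripper": -1, "delta_pos": [-0.102, 0.09, -0.001], "roll": 0},
])

```text
clock: 6.65
tool_pos: [0.594, -0.0503, 0.0487]
tool_rot: [-0.098, 0.995, -0.0, -0.004]
wrist_force: [-5.3, -0.7, 3.1]
grip_width: 0.0261
```

```bash
python3 st.py .5855 .0115 .0486; python3 - <<'E'
from h import *
for n,b in (('scene',(200,140,420,350)),('top',(160,180,440,340))):
    p=cams.camera(n); c=p['img'][b[1]:b[3],b[0]:b[2],::-1]; cv2.imwrite(f'pics/{n}3.png',cv2.resize(c,None,fx=2.7,fy=2.7,interpolation=cv2.INTER_CUBIC))
    for q in ('saddle_top','handle_pad','lift_pad'):
        for r in cams.tip_of(p,q)[:2]:
            v,u=r['location'];print(n,q,round(r['score'],2),np.round((u,v),1),atz(p,u,v,{'saddle_top':.04,'handle_pad':.106,'lift_pad':.064}[q]).round(4))
E
```

```text
6.65 [ 0.594  -0.0503  0.0487] yaw -168.78 zax [-0.0085 -0.0014 -1.    ] F [-5.26 -0.65  3.13] w 0.0261
delta [-0.0037  0.0623  0.0001]
scene saddle_top 0.51 [293.1 233. ] [0.5787 0.0065 0.04  ]
scene handle_pad 0.77 [347.8 261.6] [ 0.6166 -0.1915  0.106 ]
scene handle_pad 0.53 [250.3 203.3] [0.4993 0.0703 0.106 ]
scene lift_pad 0.56 [280.5 213.5] [0.568  0.0583 0.064 ]
top saddle_top 0.71 [287.7 248. ] [0.5782 0.0055 0.04  ]
top handle_pad 0.63 [371.4 222.3] [ 0.6221 -0.196   0.106 ]
top lift_pad 0.57 [260.6 247.3] [0.5774 0.0694 0.064 ]
```

View pics/top3.png

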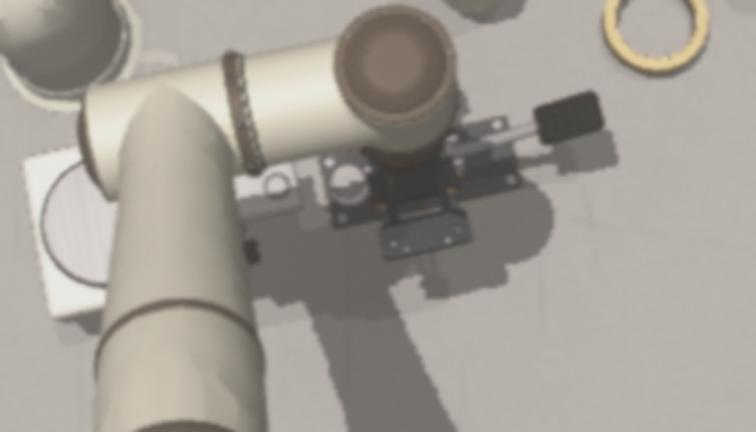

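View pics/scene3.png

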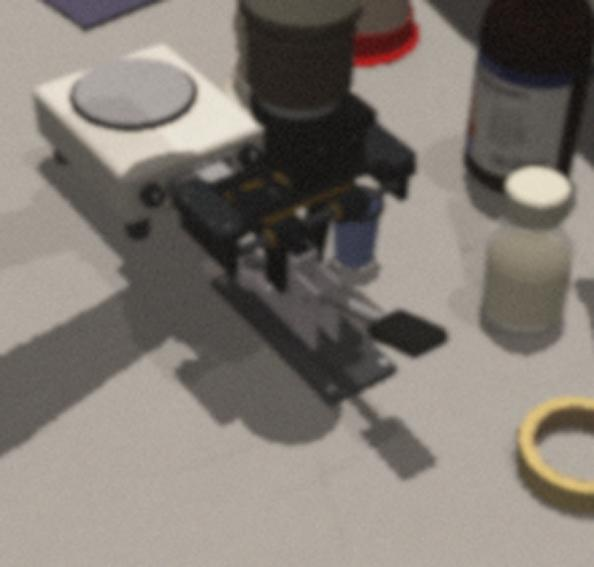

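In the top crop the saddle is at (350,184), the ring at (277,184) and the handle pad at (568,117). The arm does not cover the tongue ring. I'll turn those into world positions.

```bash
python3 st.py; python3 - <<'E'
from h import *
p=cams.camera('top')
f=lambda a,b:(a/2.7+160-.3,b/2.7+180-.3)
g=p['img'][220:280,240:320,::-1]; cv2.imwrite('pics/top4.png',cv2.resize(g,None,fx=9,fy=9,interpolation=cv2.INTER_CUBIC))
for n,a,z in (('saddle',(350,184),.04),('ring',(277,184),.064),('hp',(568,117),.106)): print(n,atz(p,*f(*a),z).round(4))
# block-relative depth cloud of base heights for tilt
E
```

```text
7.05 [ 0.594  -0.0504  0.0487] yaw -168.82 zax [-0.0068 -0.     -1.    ] F [-4.91  0.04  2.28] w 0.0254
saddle [0.5784 0.0015 0.04  ]
ring [0.576  0.0653 0.064 ]
hp [ 0.6204 -0.1928  0.106 ]
```

View pics/top4.png

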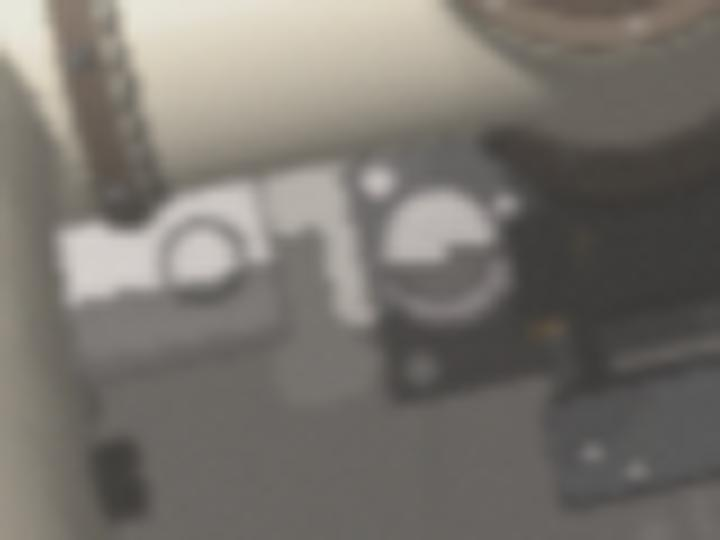

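```bash
python3 - <<'E'
from h import *
p=cams.camera('top')
f=lambda a,b:(a/9+240-.5+.055,b/9+220-.5+.055)
fwd=np.array([-.2,.98]);lat=np.array([-.98,-.2])
P={}
for n,a,z in (('saddle',(445,255),.04),('ring',(203,258),.064),('scr1',(378,182),.008),('scr2',(420,370),.008)):
    P[n]=atz(p,*f(*a),z)[:2]; print(n,P[n].round(4))
m=(P['scr1']+P['scr2'])/2
for n,q in (('saddle',P['saddle']),('screwmid',m)): d=P['ring']-q; print(n,'fwd',d@fwd,'lat',d@lat)
print('scr dir',P['scr1']-P['scr2'])
s=cams.camera('scene')
g=s['img'][190:260,250:330,::-1]; cv2.imwrite('pics/sc4.png',cv2.resize(g,None,fx=8,fy=8,interpolation=cv2.INTER_CUBIC))
E
```

```text
saddle [0.5784 0.0023]
ring [0.5751 0.0658]
scr1 [0.6052 0.0224]
scr2 [0.5519 0.0116]
saddle fwd 0.062858017831905 lat -0.00949161481375365
screwmid fwd 0.04846610156924844 lat -0.006329126336950569
scr dir [0.05333973 0.01085014]
```

View pics/sc4.png

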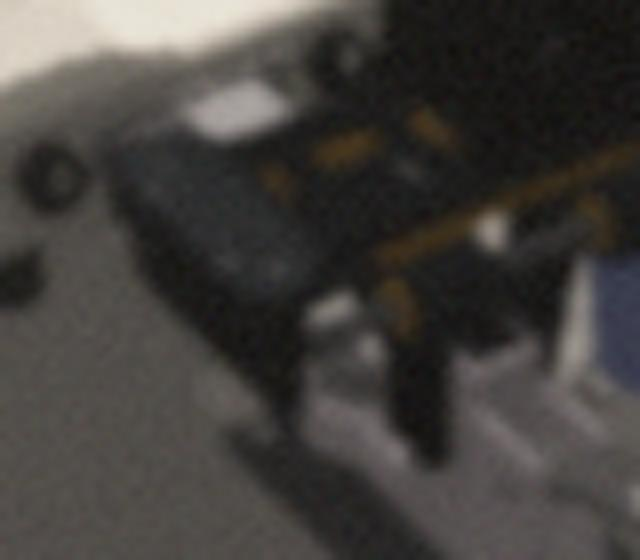

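The screws give a jack yaw of 11.5°, in line with the tool. The remaining move is about 62.5 mm forward and -6.5 mm sideways. I'll slide in slowly.

jog_arm([
  {"gripper": -1, "delta_pos": [-0.003, 0.005, 0], "roll": 0},
  {"gripper": -1, "delta_pos": [-0.0065, 0.013, 0], "roll": 0},
  {"gripper": -1, "delta_pos": [-0.0065, 0.021, 0], "roll": 0},
  {"gripper": -1, "delta_pos": [-0.0065, 0.029, 0], "roll": 0},
  {"gripper": -1, "delta_pos": [-0.0065, 0.037, 0], "roll": 0},
  {"gripper": -1, "delta_pos": [-0.0065, 0.045, 0], "roll": 0},
  {"gripper": -1, "delta_pos": [-0.0065, 0.052, 0], "roll": 0},
  {"gripper": -1, "delta_pos": [-0.0065, 0.058, 0], "roll": 0},
  {"gripper": -1, "delta_pos": [-0.0065, 0.0625, 0], "roll": 0},
  {"gripper": -1, "delta_pos": [-0.0065, 0.0625, 0], "roll": 0},
])

```text
clock: 8.03
tool_pos: [0.5909, 0.0139, 0.049]
tool_rot: [-0.098, 0.995, 0.0, -0.0]
wrist_force: [0.6, 0.4, -7.7]
grip_width: 0.0257
```

```bash
python3 st.py; python3 - <<'E'
from h import *
p=cams.camera('top'); 
g=p['img'][210:290,190:350,::-1]; cv2.imwrite('pics/top5.png',cv2.resize(g,None,fx=5,fy=5,interpolation=cv2.INTER_CUBIC))
E
```

```text
8.0333 [0.5909 0.0139 0.049 ] yaw -168.7 zax [-1.e-03  6.e-04 -1.e+00] F [ 0.61  0.38 -7.71] w 0.0257
```

View pics/top5.png

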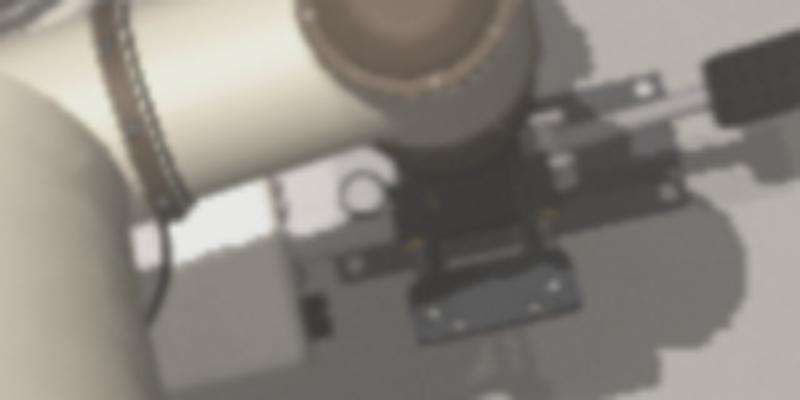

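The ring is at (362,193) in this crop. The base screws show at (355,264), (645,88) and (672,190), which lets me fit the jack pose. The tool also reads -7.7 N, which is the jack's weight hanging just clear of the table.

```bash
python3 - <<'E'
from h import *
p=cams.camera('top')
f=lambda a,b:(a/5+190-.4,b/5+210-.4)
W=lambda a,z: atz(p,*f(*a),z)[:2]
ring=W((362,193),.064); r1=W((645,88),.008); r2=W((672,190),.008); fr=W((355,264),.008)
print(ring,r1,r2,fr, np.linalg.norm(r1-r2), np.linalg.norm(r2-fr))
lat=(r2-r1)/np.linalg.norm(r2-r1); v=fr-r2; print('yaws',np.degrees(np.arctan2(lat[1],lat[0]))+180,np.degrees(np.arctan2(-v[0],v[1])))
a=np.radians(11.4); fwd=np.array([-np.sin(a),np.cos(a)]); lt=np.array([-np.cos(a),-np.sin(a)])
mid=(r1+r2)/2; L=np.linalg.norm(v); print('vs rear screws lat',(ring-mid)@lt,'fwd',(ring-mid)@fwd,'L',L, 'base centre->ring fwd',(ring-mid)@fwd-L/2,'(want 67)')
T=env.observe()['tool_pos'][:2]; print('TCP pred lat',(ring-T)@lt,'fwd',(ring-T)@fwd)
E
```

```text
[0.57514576 0.06603254] [ 0.63481813 -0.07138851] [ 0.58228644 -0.08347662] [0.54927094 0.07571564] 0.053904554732459954 0.16257981980826275
yaws 12.958793247902406 11.716691538591471
vs rear screws lat 0.004390522412776731 fwd 0.14723775173474596 L 0.16257981980826275 base centre->ring fwd 0.06594784183061458 (want 67)
TCP pred lat 0.0052997184660459485 fwd 0.055118952140603514
```

The saddle is about 4.5 mm off sideways and within 1 mm along the jack. I'll correct that while it is unloaded, set the jack down, then open the fingers partway because the cup is close.

jog_arm([
  {"gripper": -1, "delta_pos": [0.002, 0, 0], "roll": 0},
  {"gripper": -1, "delta_pos": [0.0045, 0, 0], "roll": 0},
  {"gripper": -1, "delta_pos": [0.0045, 0, 0.0005], "roll": 0},
  {"gripper": -1, "delta_pos": [0.0045, 0, 0.001], "roll": 0},
  {"gripper": -1, "delta_pos": [0.0045, 0, 0.001], "roll": 0},
  {"gripper": -1, "delta_pos": [0.0045, 0, 0.001], "roll": 0},
])

```text
clock: 8.63
tool_pos: [0.5868, 0.0114, 0.0487]
tool_rot: [-0.098, 0.995, -0.0, -0.0]
wrist_force: [-2.0, -0.4, -5.1]
grip_width: 0.0255
```

```bash
python3 st.py
```

```text
8.6333 [0.5868 0.0114 0.0487] yaw -168.75 zax [-9.e-04 -4.e-04 -1.e+00] F [-2.02 -0.41 -5.07] w 0.0255
```

jog_arm([
  {"gripper": 0.05, "delta_pos": [0, 0, 0.0005], "roll": 0},
  {"gripper": 0.05, "delta_pos": [0, 0, 0.0005], "roll": 0},
  {"gripper": 0.05, "delta_pos": [0, 0, 0.0005], "roll": 0},
  {"gripper": 0.05, "delta_pos": [0, 0, 0.0005], "roll": 0},
  {"gripper": 0.05, "delta_pos": [0, 0, 0.0005], "roll": 0},
  {"gripper": 0.05, "delta_pos": [0, 0, 0.0005], "roll": 0},
])

```text
clock: 9.13
tool_pos: [0.5877, 0.0119, 0.0486]
tool_rot: [-0.098, 0.995, 0.0, 0.001]
wrist_force: [-0.1, -0.0, -0.2]
grip_width: 0.0448
```

```bash
python3 st.py
```

```text
9.1333 [0.5877 0.0119 0.0486] yaw -168.73 zax [ 1.4e-03  3.0e-04 -1.0e+00] F [-0.14 -0.01 -0.19] w 0.0448
```

jog_arm([
  {"gripper": 0.05, "delta_pos": [0, 0, -0.03], "roll": 0},
  {"gripper": 0.05, "delta_pos": [0, 0, -0.065], "roll": 0},
  {"gripper": 0.05, "delta_pos": [0, 0, -0.1], "roll": 0},
  {"gripper": 0.05, "delta_pos": [0, 0, -0.125], "roll": 0},
  {"gripper": -1, "delta_pos": [0, -0.04, -0.125], "roll": 0},
  {"gripper": -1, "delta_pos": [0, -0.08, -0.125], "roll": 0},
  {"gripper": -1, "delta_pos": [0, -0.115, -0.125], "roll": 0},
  {"gripper": -1, "delta_pos": [0, -0.145, -0.125], "roll": 0},
  {"gripper": -1, "delta_pos": [0, -0.145, -0.125], "roll": 0},
  {"gripper": -1, "delta_pos": [0, -0.145, -0.125], "roll": 0},
])

```text
clock: 9.97
tool_pos: [0.6154, -0.132, 0.1727]
tool_rot: [-0.097, 0.995, 0.0, -0.0]
wrist_force: [0.3, -0.2, 0.1]
grip_width: 0.0135
```

```bash
python3 st.py; python3 - <<'E'
from h import *
p=cams.camera('top'); 
g=p['img'][190:300,190:400,::-1]; cv2.imwrite('pics/top6.png',cv2.resize(g,None,fx=3.8,fy=3.8,interpolation=cv2.INTER_CUBIC))
p=cams.camera('scene'); 
g=p['img'][150:310,200:410,::-1]; cv2.imwrite('pics/scene6.png',cv2.resize(g,None,fx=3.6,fy=3.6,interpolation=cv2.INTER_CUBIC))
E
```

```text
9.9667 [ 0.6154 -0.132   0.1727] yaw -168.91 zax [-3.e-04  1.e-04 -1.e+00] F [ 0.28 -0.19  0.11] w 0.0135
```

View pics/top6.png

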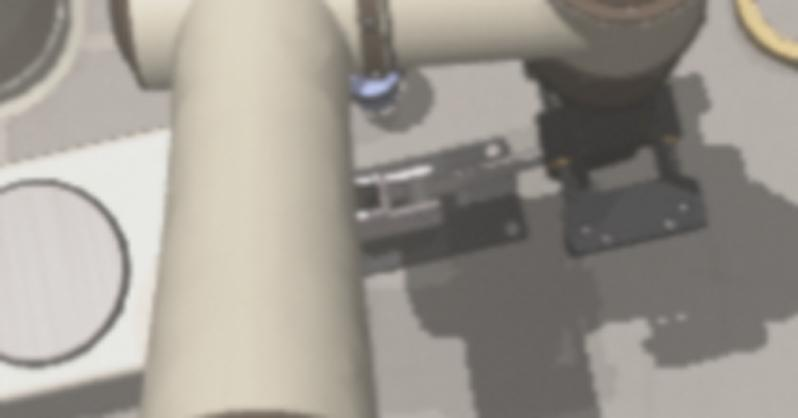

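View pics/scene6.png

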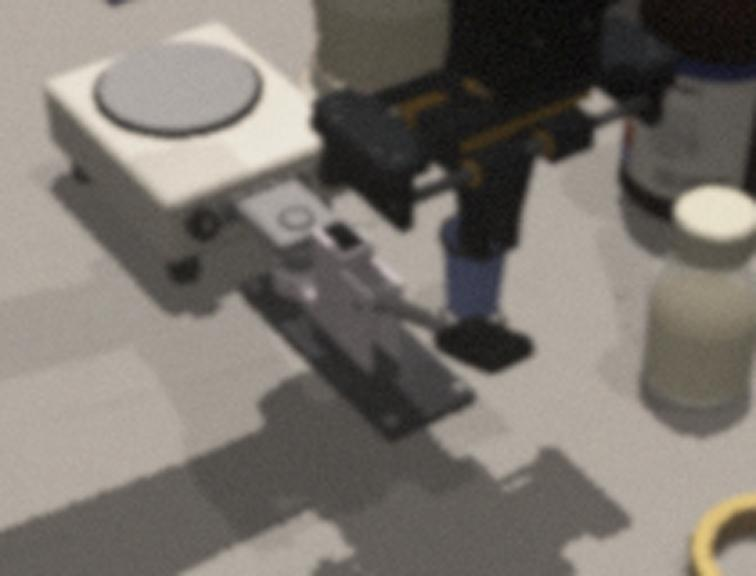

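The scene view shows the saddle under the tongue, the ring at (297,217) in the crop with the stirrer unmoved, the block top at (347,237), the pad at (485,342) and the rear screws at (395,421) and (460,387). Now a numeric check.

```bash
python3 - <<'E'
from h import *
p=cams.camera('scene'); t=cams.camera('top')
f=lambda a,b:(a/3.6+200-.36,b/3.6+150-.36)
g=lambda a,b:(a/3.8+190-.37,b/3.8+190-.37)
W=lambda a,z: atz(p,*f(*a),z)[:2]
V=lambda a,z: atz(t,*g(*a),z)[:2]
a=np.radians(11.4); fwd=np.array([-np.sin(a),np.cos(a)]); lt=np.array([-np.cos(a),-np.sin(a)])
ring=W((297,217),.064); b=W((347,237),.085); hp=W((485,342),.106); m=(W((395,421),.008)+W((460,387),.008))/2
print('ring',ring,'hp',hp,'b',b)
for n,q in (('block',b),('hp',hp),('rear screws',m)): print(n,'fwd',(ring-q)@fwd,'lat',(ring-q)@lt)
r=np.array([.5751,.0659]); m=(V((492,150),.008)+V((514,229),.008))/2
print('top rear screws fwd',(r-m)@fwd,'lat',(r-m)@lt)
C=cloud(p,cams.outline_of(p,'handle_pad')[0]['pixels']); S=C[(C[:,2]>.09)&(C[:,2]<.13)]; print('pad pts',len(S),S.mean(0))
T=env.observe()['tool_pos'][:2]; print('TCP fwd/lat to scene hp',(hp-T)@fwd,(hp-T)@lt)
for q in ('jack','handle_pad'):
    o=cams.outline_of(t,q); print(q,[x['score'] for x in o])
E
```

```text
ring [0.57673931 0.06974447] hp [ 0.61434585 -0.13430583] b [0.58883768 0.01242773]
block fwd 0.058577282212628166 lat 0.0005306096061472767
hp fwd 0.20745783243427746 lat -0.003467431870055212
rear screws fwd 0.14884200625523517 lat 0.001253569679904008
top rear screws fwd 0.14761551824994898 lat -0.001155071131650013
pad pts 291 [ 0.60891831 -0.13425758  0.10743617]
TCP fwd/lat to scene hp -0.004720817686608244 0.002080593620857088
jack [0.58]
handle_pad [0.69]
```

The pose looks good: sideways within about 1 mm, forward within 0.5 to 3.5 mm. Next I'll shut the fingers and go down onto the pad.

jog_arm([
  {"gripper": -1, "delta_pos": [0, -0.005, 0.02], "roll": 0},
  {"gripper": -1, "delta_pos": [0, -0.005, 0.045], "roll": 0},
  {"gripper": -1, "delta_pos": [0, -0.005, 0.057], "roll": 0},
  {"gripper": -1, "delta_pos": [0, -0.005, 0.065], "roll": 0},
  {"gripper": -1, "delta_pos": [0, -0.005, 0.072], "roll": 0},
  {"gripper": -1, "delta_pos": [0, -0.005, 0.08], "roll": 0},
  {"gripper": -1, "delta_pos": [0, -0.005, 0.088], "roll": 0},
  {"gripper": -1, "delta_pos": [0, -0.005, 0.096], "roll": 0},
  {"gripper": -1, "delta_pos": [0, -0.005, 0.102], "roll": 0},
  {"gripper": -1, "delta_pos": [0, -0.005, 0.106], "roll": 0},
])

```text
clock: 11.15
tool_pos: [0.6177, -0.1359, 0.0674]
tool_rot: [-0.098, 0.995, -0.001, 0.001]
wrist_force: [0.8, -3.2, 4.6]
grip_width: 0.0003
```

```bash
python3 st.py; python3 - <<'E'
from h import *
p=cams.camera('scene'); 
g=p['img'][150:310,200:410,::-1]; cv2.imwrite('pics/scene7.png',cv2.resize(g,None,fx=3.6,fy=3.6,interpolation=cv2.INTER_CUBIC))
E
```

```text
11.15 [ 0.6177 -0.1359  0.0674] yaw -168.72 zax [ 2.9e-03 -8.0e-04 -1.0e+00] F [ 0.77 -3.22  4.63] w 0.0003
```

View pics/scene7.png

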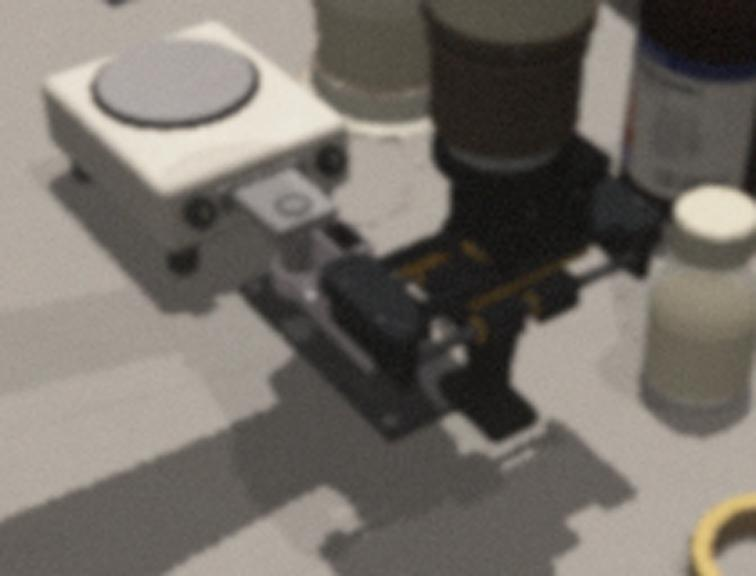

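The trial stroke is lifting the stirrer: the tongue ring rose from (297,217) to (293,204). I'll carry on to the stop and ease back with the pad's arc.

jog_arm([
  {"gripper": -1, "delta_pos": [0, -0.002, 0.003], "roll": 0},
  {"gripper": -1, "delta_pos": [0, -0.004, 0.006], "roll": 0},
  {"gripper": -1, "delta_pos": [0, -0.005, 0.009], "roll": 0},
  {"gripper": -1, "delta_pos": [0, -0.005, 0.011], "roll": 0},
  {"gripper": -1, "delta_pos": [0, -0.005, 0.011], "roll": 0},
  {"gripper": -1, "delta_pos": [0, -0.005, 0.011], "roll": 0},
])

```text
clock: 11.7
tool_pos: [0.6174, -0.1396, 0.0564]
tool_rot: [-0.098, 0.995, 0.0, 0.0]
wrist_force: [-0.3, 3.3, 6.6]
grip_width: 0.0
```

```bash
python3 st.py
```

```text
11.7 [ 0.6174 -0.1396  0.0564] yaw -168.72 zax [ 1.e-04  6.e-04 -1.e+00] F [-0.27  3.3   6.59] w 0.0
```

jog_arm([
  {"gripper": -1, "delta_pos": [0, 0.001, 0.0015], "roll": 0},
  {"gripper": -1, "delta_pos": [0, 0.001, 0.002], "roll": 0},
  {"gripper": -1, "delta_pos": [0, 0.001, 0.002], "roll": 0},
])

```text
clock: 11.95
tool_pos: [0.6175, -0.1394, 0.0558]
tool_rot: [-0.099, 0.995, -0.0, 0.0]
wrist_force: [-2.2, 2.5, 10.8]
grip_width: 0.0006
```

```bash
python3 st.py; python3 - <<'E'
from h import *
p=cams.camera('scene'); 
g=p['img'][150:310,200:410,::-1]; cv2.imwrite('pics/scene8.png',cv2.resize(g,None,fx=3.6,fy=3.6,interpolation=cv2.INTER_CUBIC))
E
```

```text
11.95 [ 0.6175 -0.1394  0.0558] yaw -168.69 zax [ 7.e-04 -8.e-04 -1.e+00] F [-2.21  2.52 10.78] w 0.0006
```

View pics/scene8.png

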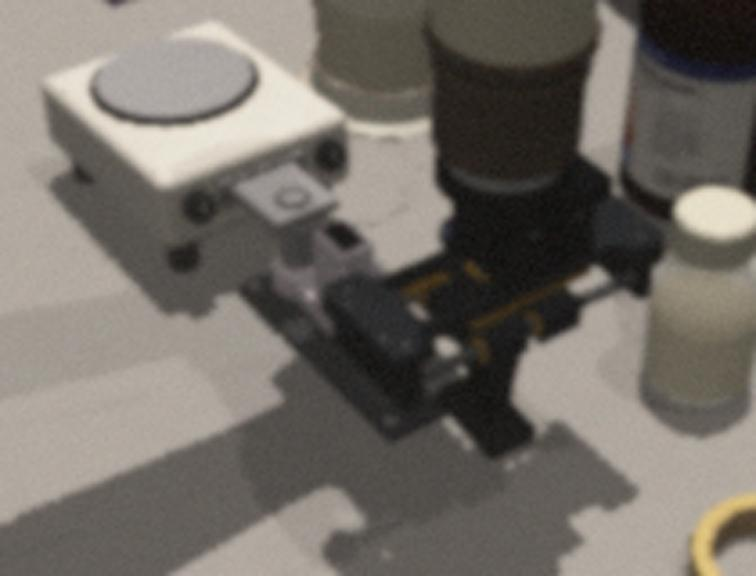

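The handle is at its stop: pad z is 55.8 mm, force 10.8 N, the ring has risen to (292,197) and the saddle carries the tongue. Now I'll let it up smoothly.

jog_arm([
  {"gripper": -1, "delta_pos": [0, 0, -0.004], "roll": 0},
  {"gripper": -1, "delta_pos": [0, 0.001, -0.01], "roll": 0},
  {"gripper": -1, "delta_pos": [0, 0.002, -0.016], "roll": 0},
  {"gripper": -1, "delta_pos": [0, 0.003, -0.022], "roll": 0},
  {"gripper": -1, "delta_pos": [0, 0.004, -0.028], "roll": 0},
  {"gripper": -1, "delta_pos": [0, 0.004, -0.034], "roll": 0},
  {"gripper": -1, "delta_pos": [0, 0.004, -0.04], "roll": 0},
  {"gripper": -1, "delta_pos": [0, 0.004, -0.048], "roll": 0},
  {"gripper": -1, "delta_pos": [0, 0.004, -0.06], "roll": 0},
  {"gripper": -1, "delta_pos": [0, 0.004, -0.075], "roll": 0},
])

```text
clock: 12.83
tool_pos: [0.615, -0.1351, 0.1281]
tool_rot: [-0.098, 0.995, 0.001, -0.002]
wrist_force: [0.8, -0.4, -0.6]
grip_width: 0.0005
```

jog_arm([
  {"gripper": -1, "delta_pos": [0, 0, 0], "roll": 0},
  {"gripper": -1, "delta_pos": [0, 0, 0], "roll": 0},
  {"gripper": -1, "delta_pos": [0, 0, 0], "roll": 0},
  {"gripper": -1, "delta_pos": [0, 0, 0], "roll": 0},
])

```text
clock: 13.17
tool_pos: [0.6155, -0.1353, 0.1277]
tool_rot: [-0.098, 0.995, 0.0, -0.001]
wrist_force: [-0.5, -0.1, -0.0]
grip_width: 0.0004
```

```bash
python3 st.py; python3 - <<'E'
from h import *
p=cams.camera('scene'); 
g=p['img'][150:310,200:410,::-1]; cv2.imwrite('pics/scene9.png',cv2.resize(g,None,fx=3.6,fy=3.6,interpolation=cv2.INTER_CUBIC))
E
```

```text
13.1667 [ 0.6155 -0.1353  0.1277] yaw -168.76 zax [-2.6e-03  4.0e-04 -1.0e+00] F [-0.45 -0.06 -0.03] w 0.0004
```

View pics/scene9.png

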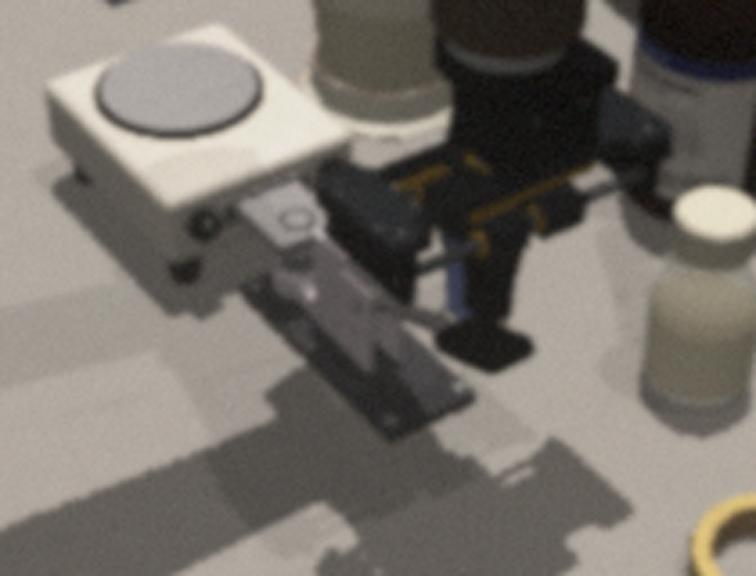

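The handle is up, the stirrer is set down with the ring at (298,217) as before, and the jack's screws are unchanged. Now the final press, back to the same command.

jog_arm([
  {"gripper": -1, "delta_pos": [0, 0, 0.014], "roll": 0},
  {"gripper": -1, "delta_pos": [0, 0, 0.022], "roll": 0},
  {"gripper": -1, "delta_pos": [0, 0, 0.03], "roll": 0},
  {"gripper": -1, "delta_pos": [0, -0.001, 0.038], "roll": 0},
  {"gripper": -1, "delta_pos": [0, -0.002, 0.046], "roll": 0},
  {"gripper": -1, "delta_pos": [0, -0.003, 0.054], "roll": 0},
  {"gripper": -1, "delta_pos": [0, -0.004, 0.061], "roll": 0},
  {"gripper": -1, "delta_pos": [0, -0.005, 0.067], "roll": 0},
  {"gripper": -1, "delta_pos": [0, -0.005, 0.071], "roll": 0},
  {"gripper": -1, "delta_pos": [0, -0.005, 0.074], "roll": 0},
])

```text
clock: 14.05
tool_pos: [0.6174, -0.1401, 0.0552]
tool_rot: [-0.098, 0.995, -0.0, -0.0]
wrist_force: [-4.9, 2.1, 16.0]
grip_width: 0.0004
```

jog_arm([
  {"gripper": -1, "delta_pos": [0, 0, 0.001], "roll": 0},
  {"gripper": -1, "delta_pos": [0, 0, 0.001], "roll": 0},
  {"gripper": -1, "delta_pos": [0, 0, 0.001], "roll": 0},
  {"gripper": -1, "delta_pos": [0, 0, 0.001], "roll": 0},
])

```text
clock: 14.38
tool_pos: [0.6174, -0.1401, 0.0557]
tool_rot: [-0.098, 0.995, -0.0, 0.0]
wrist_force: [-3.5, 0.7, 11.8]
grip_width: 0.0004
```

```bash
python3 st.py; python3 - <<'E'
from h import *
p=cams.camera('scene'); 
g=p['img'][150:310,200:410,::-1]; cv2.imwrite('pics/scene10.png',cv2.resize(g,None,fx=3.6,fy=3.6,interpolation=cv2.INTER_CUBIC))
p=cams.camera('top'); save(p,'top10.png')
E
python3 st.py
```

```text
14.3833 [ 0.6174 -0.1401  0.0557] yaw -168.7 zax [ 3.e-04 -3.e-04 -1.e+00] F [-3.49  0.66 11.84] w 0.0004
14.4833 [ 0.6174 -0.1401  0.0558] yaw -168.69 zax [ 4.e-04 -3.e-04 -1.e+00] F [-3.56  0.96 11.59] w 0.0004
```

View pics/scene10.png

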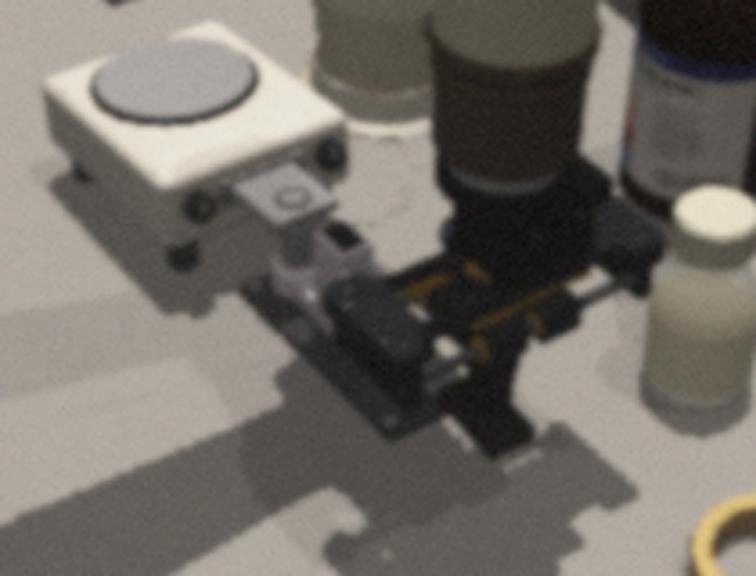

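View pics/top10.png

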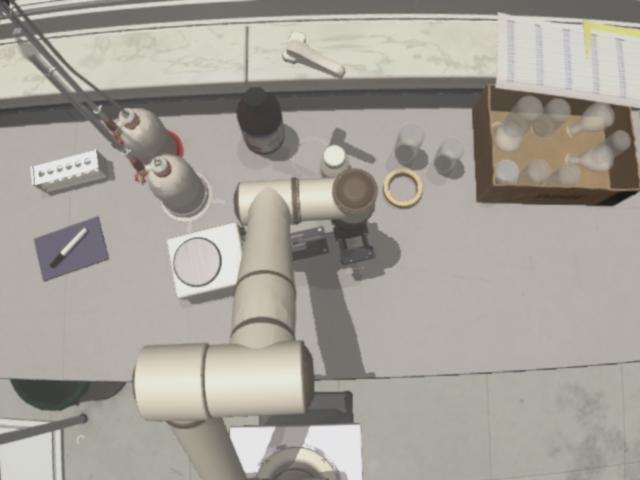

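The scene matches the trial stroke: ring at (292,197), front feet up, jack in place. The bottle (335,160) and tape roll (403,187) haven't moved. The press is steady at about 11.6 N, so I'll hand in.

```bash
python3 -c "
from station import env
print(env.hand_in())"; python3 st.py
```

```text
the job is handed in; nothing more can be done
None
the job is handed in; nothing more can be done
```

The job is handed in, with the handle held fully down and the stirrer's front feet in the air. Hand-in gives no verdict, so this rests on my own last checks.

**What I did:** I slid the jack by its grip block until the saddle was under the lift pad and set it down. I then did the trial stroke to the stop, let the handle come fully up so the stirrer was set down, and pressed it down again and held it. It took about 14.5 s of the 61 s.

**Last checks:**
- **Saddle position:** measured before pumping, it was within about 1 mm sideways of the pad's centre. Along the jack, most readings put it within about 1 mm, but the scene camera's view of the grip block said 3.5 mm. All are inside the 10 mm limit. I could not see the saddle directly once it was under the tongue.
- **Final hold:** the fingertips were at 55.8 mm, against 55 mm expected at the stop, pressing steadily at about 11.6 N.
- **Stirrer lift:** the tongue ring was at the same raised position in the picture as in the trial stroke. I saw the front feet clear the worktop but did not measure their height.
- **Stirrer and jack:** after the trial stroke the stirrer had settled back where it started and the jack had not moved.
- **Bystanders:** the bottle and tape roll had not moved in the last picture. The cup was hidden behind the arm then, but nothing touched it in any earlier view.

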